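# Lock the control box with the cabinet key

## Robot

A 6-joint arm with a two-finger parallel gripper is mounted at the origin on the work surface. World frame = base frame: x ahead of the robot, y to its left, z up, the work surface at z = 0. Lengths are in m, angles in rad, forces in N, time in s.
With the tool pointing down it reaches from about 0.35 to 0.85 m from the base axis. Payload 8.1 kg.
Tool frame: the origin (TCP) lies at the very end of the fingers, on their centre line; the grasp point (between the pads) lies 19 mm behind it; z points along the fingers, y is the line along which they close (so a half turn about z gives the same grasp; the last joint's range is limited). The gripper opens to 93 mm and grips with 3 to 60 N. Pads are 15 mm wide; open, the fingers measure 128 mm over their backs; the gripper's body (75 mm by 188 mm) begins 65 mm behind the grasp point.
Start: joints at [-1.248, 0.13, 1.488, -0, 1.523, -0.085], TCP at [0.238, -0.551, 0.219] pointing down, gripper open.
Joint ranges: [-2.96, 2.96], [-0.89, 2.26], [0.02, 2.5], [-1.34, 4.48], [0, 2.73], [-2.66, 2.66]. Speed limits (rad/s): [2.39, 2.39, 2.79, 3.14, 3.14, 3.14].

## Interface

Orientations are given as a rotation vector (axis times angle).
In Python, from plant import read_state, eyes, workorder gives the robot as it stands. The module is installed in compiled form; this text tells all that it offers.
- The arm moves only by the tool play_rows, never from a script. Its argument "targets" is one flat list of numbers, 4 for each row, row after row: the shift along the tool's x, y, z in cm, then the turn about the tool's z in degrees. In form: [dx, dy, dz, roll, dx, dy, dz, roll, ...]. A call has 1 to 8 rows; each row is the pose to reach, as a shift and turn from the pose commanded when the call began, along the tool's axes at that moment; what a row does not reach only later rows make up. A row lasts 1/12 s, in which the tool goes at most 41.7 mm and 7.16 degrees, less where a joint would pass 70% of its speed; a pose out of reach is approached as far as the arm can. A call with a gripper value outside its range is refused whole. "grip" is the finger opening in cm, from 0 to 9.3, set as the call begins (left out, the last holds). The fingers move at their own pace and stop on an object; "grip_force" is the grip in N (left out, the last holds). Time passes only in rows, so rows that repeat a pose let the fingers close. It gives the time, the measured TCP pose, the force, the opening and the grip force at its end, in the units of the state.
- read_state(): the state, without advancing time (a new reading comes with each control period).
- eyes.read_camera(name): name is "side" or "top"; returns a dict with "image" (420x560x3 uint8, red, green, blue), "vfov" (degrees; the focal length in pixels is half the picture's height over the tangent of half this angle, whatever the lens; pixels are square), "cx", "cy" (the principal point, pixels), "k1" (the pictures are not rectified: a ray, as slopes to the right and down, at radius r is drawn at 1 + k1 r^2 times it, then the intrinsics apply), "cam_to_world" (4x4, takes a point from camera to world coordinates). Camera axes: x right, y up, looking along -z (the intrinsics and any distortion apply to the point x, -y, -z); pixel columns grow to the right and rows downward; lengths in m; the calibration is good to about 2 mm. A picture is of the moment at which its call begins. There is no depth.
- workorder.close_job(): hands the job in; it is judged then, once.
The state is a dict: "t": time; "q": joint angles; "dq": joint speeds; "joint_torque": joint torques, N m; "tool_pos": TCP position; "orientation": TCP orientation; "force": force on the tool from outside, world axes, zero at the start; "wrist_torque": the same for the moment, N m; "opening": finger opening in m; "gripper_force": force on a finger pad.
Only numpy, scipy, OpenCV 4.12 (cv2) and the standard library are available. Lean on these libraries where they do the work, as an engineer would, in place of code of your own. Each camera call takes 0.05 s, during which the arm holds its last target. There are 200 camera calls.

## Task

Lock the grey control box lying on the bench: take the red square key out of the key rack, set it upright in the lock and, with light pressure only, turn it gently back and forth until you feel it find the hidden square socket, then seat it fully home before you turn the lock. Turn the lock a quarter turn clockwise to its stop, draw the key out and put it back upright in the rack hole it came from, fully down. Never press hard or force the lock, and leave the other keys and the things on the bench alone.

Things in the scene. Friction and masses are not known exactly. Their poses are not given: they have to be found in the camera images.
- enclosure: Light grey control box, 200 (its x) x 250 (its y) x 120 mm high, fixed, lying on its back with the door on top. Origin: centre of its underside; z up. The lock stands on the door 60 mm from the centre towards its -x edge.
- lock_mouth (a point): Centre of the lock's round steel rim, on the lock's vertical axis, 8 mm above the door (axes as the box, not as the lock). Rim 41 mm across outside, 31 mm inside; a steep dished mouth narrows from it to 18 mm at 9 mm depth, where the dark drive socket begins. The lock is clamped in a round hole, at any angle: its square may lie up to 45 degrees either side of square with the box.
- socket_face (a point): Centre of the drive socket's face, 9 mm below the rim (axes as the box). The socket is a 14 mm square hole, 12 mm deep, sprung upward: an unmatched key tip rests on its face and pushes it down against 1.4 N plus 1 N/mm, up to 4 mm (hard bottom, 5.4 N). Once the squares match within about 0.12 rad it springs up over the tip and the push vanishes. Over 20 N of contact before the key is home is too hard.
- lock (a joint): Turn of the drive socket, rad: 0 open, grows clockwise seen from above, hard stop at 1.571 = locked; stays where it is left; starts within 0.05 of open. It turns against 0.12 N m; over about 0.25 N m (60 N of contact on the key's square) is forcing it. The key has about 0.17 rad of play either way. Turning it beyond 0.3 with the key not fully home spoils the socket.
- square_key: The right key: red handle, 68 mm tall, 0.12 kg, loose. Origin: centre of the tip's end; z up the shank, x along the handle. Square tip 12 x 12 mm, flats along the key's x and y, z 0 to 20 mm, last 1.5 mm bevelled to 10.4; shoulder disc 36 mm across, z 20 to 25; neck 17 mm; flat handle 46 (x) x 10 mm (y), z 44 to 68, to pinch across y. It stands in the rack, tip in a hole, shoulder on the rack's top.
- key_shoulder (a point): Centre of the underside of the red key's shoulder disc, 20 mm above the tip. Fully home in the lock it lies on the rim, that is at lock_mouth; a key resting on the face of the unmatched socket has it 11 mm higher.
- rack: Grey key rack with blue side stripes, 210 (x) x 60 (y) x 40 mm high, fixed, with three round holes 20 mm across and 30 mm deep, at its x = -66, 0 and +66 mm. Origin: centre of its underside. Each hole holds one key, in any order.
- triangle_key: Yellow-handled key of the same build, not to be used, loose in the rack.
- bit_key: Black-handled key of the same build, not to be used, loose in the rack.
- multimeter: Orange and black multimeter, 90 x 150 x 36 mm, lying on the bench, to be left alone. Origin: centre of its underside.
- relay_module: Light grey relay module, 36 x 90 x 64 mm, standing on the bench, to be left alone. Origin: centre of its underside.
- sensor: Brass proximity sensor with an orange cap, 25 mm across, 62 mm tall, standing, to be left alone. Origin: centre of its underside.
- screwdriver: Screwdriver lying on the bench, to be left alone.

How it is judged:
By the outcome, as a careful person would: the job done as asked, in the order asked, and still so for the second after the job is handed in, with the robot touching nothing.
It also fails if it takes over 72 s, if anything falls off the work surface, if the arm or the gripper's body presses on something with over 40 N, if the wrist force passes 120 N, or if a joint passes its speed limit or range.

## Working session

There is one attempt and no reset: what is moved stays moved. The work goes in short steps, Python scripts to look and compute and a tool call to move; the robot and the scene stay as the last step left them, time stands still between calls to the robot, and variables do not carry over. Pictures are saved under pics/ and viewed, at most 10 in all, crops included, and the job is handed in when it is done.

Besides the shell and the picture viewer there is one more tool, called after "Request:" as a command line: name --argument value ..., lists and objects as JSON in quotes. play_rows: Moves the arm, as the interface text tells. Its arguments: {"type":"object","properties":{"targets":{"type":"array"},"grip":{"type":"number"},"grip_force":{"type":"number"}},"required":["targets"]}

```bash
mkdir -p pics
cat > h.py <<'E'
import numpy as np, cv2
from plant import read_state, eyes, workorder
from scipy.spatial.transform import Rotation as R
def cam(n):
    c=eyes.read_camera(n); f=c["image"].shape[0]/2/np.tan(np.radians(c["vfov"])/2); c["f"]=f; return c
def save(c,fn,box=None,s=1):
    im=c["image"]
    if box: u0,v0,u1,v1=box; im=im[v0:v1,u0:u1]
    im=cv2.resize(im,None,fx=s,fy=s,interpolation=cv2.INTER_CUBIC)
    cv2.imwrite(fn,im[:,:,::-1])
def ray(c,u,v):
    K=np.array([[c["f"],0,c["cx"]],[0,c["f"],c["cy"]],[0,0,1]])
    p=cv2.undistortPoints(np.array([[[u,v]]],float),K,np.array([c["k1"],0,0,0,0.]),)[0,0]
    T=np.array(c["cam_to_world"]); d=T[:3,:3]@np.array([p[0],-p[1],-1]); return T[:3,3],d
def at_z(c,u,v,z):
    o,d=ray(c,u,v); return o+d*(z-o[2])/d[2]
def proj(c,P):
    T=np.array(c["cam_to_world"]); q=(np.atleast_2d(P)-T[:3,3])@T[:3,:3]
    s=np.c_[q[:,0]/-q[:,2],-q[:,1]/-q[:,2]]; r2=(s**2).sum(1,keepdims=True); s=s*(1+c["k1"]*r2)
    return s*c["f"]+[c["cx"],c["cy"]]
E
python3 - <<'E'
from h import *
for n in("top","side"):
    c=cam(n); save(c,f"pics/{n}0.png",s=1.42); print(n,c["f"],c["cx"],c["cy"],c["k1"],np.round(c["cam_to_world"],3).tolist())
s=read_state(); print(s)
E
```

```text
top 407.3798330185072 276.8207312146319 211.78784622445824 0.041656030492584824 [[-0.014, 0.995, -0.1, 0.428], [-0.999, -0.017, -0.034, -0.012], [-0.036, 0.099, 0.994, 1.008], [0.0, 0.0, 0.0, 1.0]]
side 535.3397255429466 284.21497116311747 204.08684812469832 0.05036126937837882 [[-0.954, 0.214, -0.211, 0.273], [-0.301, -0.671, 0.678, 0.753], [0.003, 0.71, 0.704, 0.864], [0.0, 0.0, 0.0, 1.0]]
{'t': 0.1, 'q': array([-1.24842163e+00,  1.31085525e-01,  1.48916301e+00,  1.03703634e-05,
        1.52299156e+00, -8.54212167e-02]), 'dq': array([-0.0007296 , -0.00279044, -0.00103658,  0.00063421,  0.00084555,
       -0.00144647]), 'joint_torque': array([ 1.14805727e-03, -5.61340249e+01, -4.93095946e+01,  7.70988688e-02,
        2.92257615e-02, -4.84795419e-05]), 'tool_pos': array([ 0.23780323, -0.55030986,  0.21769646]), 'orientation': array([-3.07491066e+00, -6.35802749e-01,  2.89569223e-04]), 'force': array([0.56367828, 0.22582791, 0.21604113]), 'wrist_torque': array([0.03451836, 0.01046167, 0.00217134]), 'gripper_force': 0.0, 'opening': 0.0931821599221005}
```

View pics/top0.png

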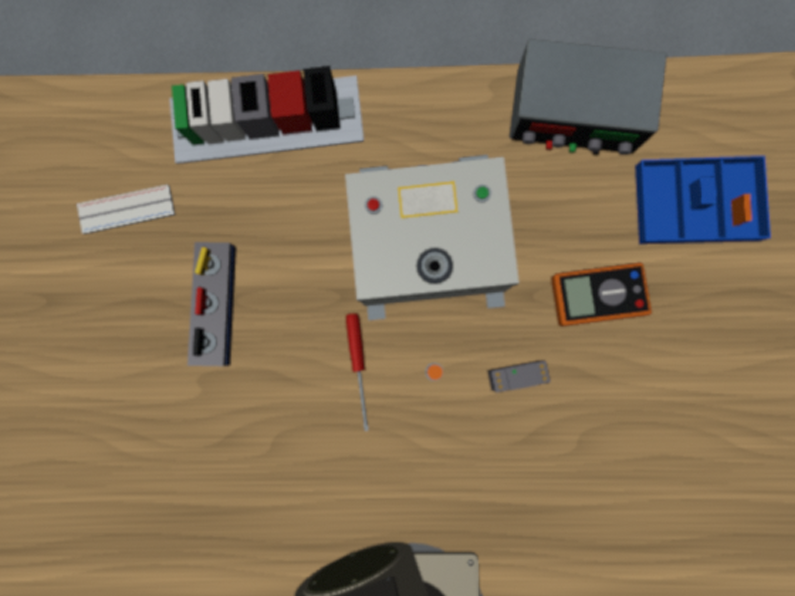

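View pics/side0.png

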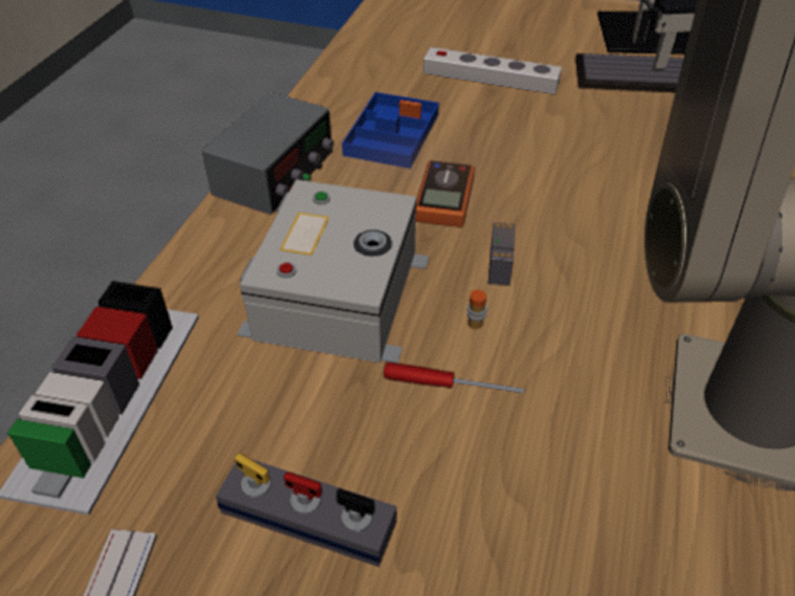

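Top view: the rack is at the left, with the red key in its middle hole (~(200,300)/1.42) and the lock at (435,266)/1.42. I'll take close crops next, along with colour segmentation.

Run:
```python
from h import *
ims=[]
for n,bx in(("top",[(125,165,175,265),(285,165,330,210)]),("side",[(150,310,285,400),(240,150,290,190)])):
    c=cam(n); np.save(n,c,allow_pickle=True)
    for b in bx:
        u0,v0,u1,v1=b; im=c["image"][v0:v1,u0:u1]; s=min(400/(u1-u0),300/(v1-v0)); im=cv2.resize(im,None,fx=s,fy=s,interpolation=cv2.INTER_CUBIC)
        o=np.zeros((300,400,3),np.uint8); o[:im.shape[0],:im.shape[1]]=im[:300,:400]; ims.append(o); print(n,b,s)
o=np.vstack([np.hstack(ims[:2]),np.hstack(ims[2:])]); cv2.imwrite("pics/crops.png",o[:,:,::-1])
```

```text
top (125, 165, 175, 265) 3.0
top (285, 165, 330, 210) 6.666666666666667
side (150, 310, 285, 400) 2.962962962962963
side (240, 150, 290, 190) 7.5
```

View pics/crops.png

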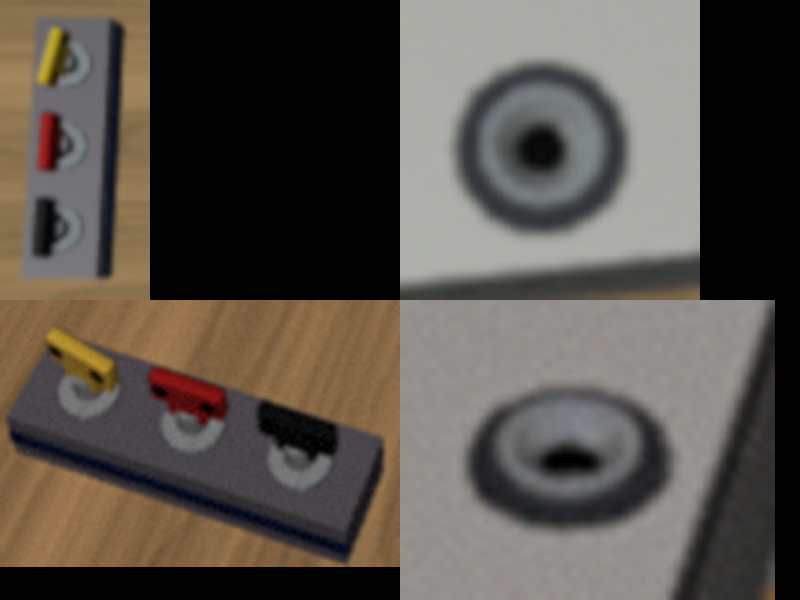

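The crops show the red handle running roughly along the rack's x and the dark outer ring of the rim. The socket's angle can't be seen. Next I'll fit the key handle and the rim in both views.

```bash
cat > fit.py <<'E'
from h import *
from scipy.optimize import minimize
def redmask(c,box):
    im=c["image"].astype(int); r,g,b=im[...,0],im[...,1],im[...,2]
    m=((r>1.9*g)&(r>1.9*b)&(r>50)).astype(float); k=np.zeros_like(m); u0,v0,u1,v1=box; k[v0:v1,u0:u1]=m[v0:v1,u0:u1]; return k
def handle(x,y,yaw,z0):
    P=np.array([[a,b,h] for a in(-.023,.023) for b in(-.005,.005) for h in(0,.024)])
    return P@R.from_euler('z',yaw).as_matrix().T+[x,y,z0]
def hull(c,P,S=8):
    q=proj(c,P); h=cv2.convexHull(q.astype(np.float32))
    a=np.zeros((420*1,560),np.float32)
    u0,v0=np.floor(q.min(0)).astype(int)-2; w,hh=(np.ceil(q.max(0)).astype(int)+3-[u0,v0])
    big=np.zeros((hh*S,w*S),np.uint8); cv2.fillConvexPoly(big,np.round((h-[u0,v0]+.5)*S-.5).astype(np.int32),255)
    a[v0:v0+hh,u0:u0+w]=cv2.resize(big,(int(w),int(hh)),interpolation=cv2.INTER_AREA)/255.; return a
E
python3 - <<'E'
from fit import *
T=np.load("top.npy",allow_pickle=True).item(); S=np.load("side.npy",allow_pickle=True).item()
mt=redmask(T,(125,190,160,232)); ms=redmask(S,(190,325,235,365)); print(mt.sum(),ms.sum())
def cost(p,w=(1,1)): return w[0]*np.abs(hull(T,handle(*p,.064))-mt).sum()/mt.sum()+w[1]*np.abs(hull(S,handle(*p,.064))-ms).sum()/ms.sum()
v,u=np.nonzero(mt); x,y,_=at_z(T,u.mean(),v.mean(),.078); print("seed",x,y)
for w in((1,1),(1,0.02),(.02,1)):
    best=min((minimize(cost,[x,y,a],args=(w,),method="Nelder-Mead",options=dict(initial_simplex=np.array([x,y,a])+np.array([[0,0,0],[.004,0,0],[0,.004,0],[0,0,.15]]))) for a in(-.3,-.1,.1)),key=lambda r:r.fun)
    print("key",w,best.x.round(4),best.fun)
# rim: ellipse fit of dark ring
for c,n,box in((T,"top",(285,165,330,203)),(S,"side",(245,158,282,188))):
    g=cv2.cvtColor(c["image"],cv2.COLOR_RGB2GRAY); u0,v0,u1,v1=box; sub=cv2.resize(g[v0:v1,u0:u1],None,fx=8,fy=8,interpolation=cv2.INTER_CUBIC)
    th=(np.median(g[v0:v0+6,u0:u1])+sub.min()+30)/2; m=(sub<110).astype(np.uint8)
    print(n,"median",np.median(g[v0:v0+5,u0:u1]))
    cs,_=cv2.findContours(m,cv2.RETR_CCOMP,cv2.CHAIN_APPROX_NONE)
    for k in cs:
        if len(k)>100:
            e=cv2.fitEllipse(k); u,v=(e[0][0]+.5)/8-.5+u0,(e[0][1]+.5)/8-.5+v0
            print(len(k),np.round([u,v,e[1][0]/8,e[1][1]/8],2),[at_z(c,u,v,z).round(4)[:2].tolist() for z in(.120,.124,.128)])
E
```

```text
82.0 279.0
seed 0.5278404299866448 0.33720183566103334
key (1, 1) [ 0.527   0.3377 -0.0977] 1.3784624077974044
key (1, 0.02) [0.5288 0.3379 0.172 ] 1.0257827830877093
key (0.02, 1) [ 0.526   0.3376 -0.1448] 0.3518328439534106
top median 171.0
270 [304.41 186.94  10.86  12.24] [[0.5709, -0.0425], [0.5703, -0.0424], [0.5697, -0.0423]]
582 [305.77 186.8   25.2   25.45] [[0.5712, -0.0455], [0.5706, -0.0454], [0.5699, -0.0452]]
402 [305.82 186.27  17.42  17.86] [[0.5724, -0.0457], [0.5717, -0.0455], [0.5711, -0.0454]]
side median 144.0
286 [279.42 183.22   4.47  18.19] [[0.5245, -0.0186], [0.5231, -0.0144], [0.5218, -0.0103]]
549 [262.09 170.8   19.24  27.85] [[0.5711, -0.0443], [0.5695, -0.04], [0.5679, -0.0357]]
335 [263.5  166.64   6.95  16.35] [[0.5726, -0.0578], [0.571, -0.0535], [0.5694, -0.0491]]
```

```bash
sed -i 's/m=((r.*/m=np.clip((r-np.maximum(g,b)-20)\/60.,0,1)/' fit.py
python3 - <<'E'
from fit import *
T=np.load("top.npy",allow_pickle=True).item(); S=np.load("side.npy",allow_pickle=True).item()
def fitkey(z0,bt,bs):
    mt=redmask(T,bt); ms=redmask(S,bs); print(mt.sum(),ms.sum())
    # remove small-blur bias: blur model like image
    bl=lambda a:cv2.GaussianBlur(a,(0,0),.7)
    def cost(p,w=(1,1)): return w[0]*((bl(hull(T,handle(p[0],p[1],p[2],z0)))-mt)**2).sum()/mt.sum()+w[1]*((bl(hull(S,handle(p[0],p[1],p[2],z0)))-ms)**2).sum()/ms.sum()
    v,u=np.nonzero(mt>.5); x,y,_=at_z(T,u.mean(),v.mean(),z0+.014)
    for w in((1,1),(1,0.02),(.02,1)):
        best=min((minimize(cost,[x,y,a],args=(w,),method="Nelder-Mead",options=dict(initial_simplex=np.array([x,y,a])+np.array([[0,0,0],[.004,0,0],[0,.004,0],[0,0,.15]]))) for a in(-.3,-.1,.1)),key=lambda r:r.fun)
        print("key",w,best.x.round(4),best.fun.round(3), hull(T,handle(*best.x,z0)).sum(),hull(S,handle(*best.x,z0)).sum())
fitkey(.064,(125,195,160,232),(190,325,235,365))
# rack: top face
c=T; im=c["image"].astype(int); sp=im.max(2)-im.min(2)
m=np.zeros(im.shape[:2],np.uint8); m[165:262,128:172]=(sp[165:262,128:172]<38)*255
cs,_=cv2.findContours(m,cv2.RETR_EXTERNAL,cv2.CHAIN_APPROX_NONE); k=max(cs,key=cv2.contourArea)
r=cv2.minAreaRect(k); print(r); b=cv2.boxPoints(r); print([at_z(c,*p,.04).round(4).tolist() for p in b])
for s in(("top",T,(130,165,155,190)),): pass
E
```

```text
Traceback (most recent call last):
AttributeError: 'NoneType' object has no attribute 'sum'
```

```bash
sed -i 's/^    m=np.clip.*/&; k=np.zeros_like(m); u0,v0,u1,v1=box; k[v0:v1,u0:u1]=m[v0:v1,u0:u1]; return k/' fit.py
cat > fk.py <<'E'
from fit import *
def fitkey(T,S,z0,bt,bs,W=((1,1),(1,0.02),(.02,1))):
    mt=redmask(T,bt); ms=redmask(S,bs); print(mt.sum(),ms.sum())
    bl=lambda a:cv2.GaussianBlur(a,(0,0),.7)
    def cost(p,w=(1,1)): return w[0]*((bl(hull(T,handle(p[0],p[1],p[2],z0)))-mt)**2).sum()/mt.sum()+w[1]*((bl(hull(S,handle(p[0],p[1],p[2],z0)))-ms)**2).sum()/ms.sum()
    v,u=np.nonzero(mt>.5); x,y,_=at_z(T,u.mean(),v.mean(),z0+.014)
    for w in W:
        best=min((minimize(cost,[x,y,a],args=(w,),method="Nelder-Mead",options=dict(initial_simplex=np.array([x,y,a])+np.array([[0,0,0],[.004,0,0],[0,.004,0],[0,0,.15]]))) for a in(-.3,-.1,.1)),key=lambda r:r.fun)
        print("key",w,best.x.round(4),best.fun.round(3), hull(T,handle(*best.x,z0)).sum(),hull(S,handle(*best.x,z0)).sum())
E
python3 - <<'E'
from fk import *
T=np.load("top.npy",allow_pickle=True).item(); S=np.load("side.npy",allow_pickle=True).item()
fitkey(T,S,.064,(125,195,160,232),(190,325,235,365))
c=T; im=c["image"].astype(int); sp=im.max(2)-im.min(2)
m=np.zeros(im.shape[:2],np.uint8); m[165:262,128:172]=(sp[165:262,128:172]<38)*255
m=cv2.morphologyEx(m,cv2.MORPH_OPEN,np.ones((3,3)))
cs,_=cv2.findContours(m,cv2.RETR_EXTERNAL,cv2.CHAIN_APPROX_NONE); k=max(cs,key=cv2.contourArea)
r=cv2.minAreaRect(k); print(r); print([at_z(c,*p,.04).round(4).tolist() for p in cv2.boxPoints(r)])
E
```

```text
117.96666666666667 324.3666666666667
key (1, 1) [ 0.5269  0.3374 -0.1814] 0.652 167.80392 350.42743
key (1, 0.02) [ 0.527   0.3372 -0.052 ] 0.402 168.01569 363.7216
key (0.02, 1) [ 0.5266  0.337  -0.1832] 0.251 169.07059 349.80392
((149.01832580566406, 214.06825256347656), (30.76611328125, 87.62010192871094), 3.416588068008423)
[[0.4232, 0.3704, 0.04], [0.6346, 0.3624, 0.04], [0.6287, 0.2874, 0.04], [0.4177, 0.297, 0.04]]
```

The two views agree: the key is at (0.527, 0.337), with yaw about -0.1 to -0.18. The lock is at (0.571, -0.045). Next is the approach above the key, with the tool yaw flipped by π to leave the last joint room for the quarter turn.

```bash
cat >> h.py <<'E'
def yaw(s): m=R.from_rotvec(s["orientation"]).as_matrix(); return np.arctan2(m[1,0],m[0,0])
def to(p,yw=None):
    s=read_state(); m=R.from_rotvec(s["orientation"]).as_matrix(); d=m.T@(np.array(p)-s["tool_pos"])*100
    dy=0 if yw is None else -np.degrees((yw-yaw(s)+np.pi)%(2*np.pi)-np.pi)
    print("move",d.round(2),"roll",round(dy,1),"| tcp",s["tool_pos"].round(4),"yaw",yaw(s).round(3),"tilt",m[:,2].round(4),"q",s["q"].round(2),"F",s["force"].round(2),"t",round(s["t"],2),"open",s["opening"].round(4))
E
python3 -c "
from h import *
to([.527,.337,.2],np.pi-.13)"
```

```text
Traceback (most recent call last):
  File "h.py", line 25, in to
    print("move",d.round(2),"roll",round(dy,1),"| tcp",s["tool_pos"].round(4),"yaw",yaw(s).round(3),"tilt",m[:,2].round(4),"q",s["q"].round(2),"F",s["force"].round(2),"t",round(s["t"],2),"open",s["opening"].round(4))
                                                                                                                                                                                                  ^^^^^^^^^^^^^^^^^^
AttributeError: 'float' object has no attribute 'round'
```

```bash
sed -i 's/s\["opening"\].round(4)/round(s["opening"],4)/' h.py
python3 -c "
from h import *
to([.527,.337,.2],np.pi-.13)"
```

```text
move [ 61.74 -70.     1.89] roll -149.2 | tcp [ 0.2379 -0.5504  0.218 ] yaw 0.408 tilt [-4.0e-04  1.1e-03 -1.0e+00] q [-1.25  0.13  1.49  0.    1.52 -0.09] F [-0.18 -0.12 -0.64] t 0.2 open 0.093
```

Request:
play_rows --targets '[61.7,-70,1.8,-149,61.7,-70,1.8,-149,61.7,-70,1.8,-149,61.7,-70,1.8,-149,61.7,-70,1.8,-149,61.7,-70,1.8,-149,61.7,-70,1.8,-149,61.7,-70,1.8,-149]' --grip 9.3

```text
t: 0.87
tool_pos: [0.3411, -0.232, 0.2121]
orientation: [2.389, 2.04, 0.0]
force: [1.4, 0.5, 0.3]
opening: 0.0932
gripper_force: 0.0
```

```bash
python3 -c "
from h import *
to([.527,.337,.2],np.pi-.13)"
```

```text
move [59.11  9.44  1.2 ] roll -91.6 | tcp [ 0.3411 -0.232   0.2121] yaw 1.413 tilt [ 3.e-04 -1.e-04 -1.e+00] q [-0.72 -0.4   1.98  0.    1.56 -0.56] F [1.36 0.52 0.31] t 0.87 open 0.0932
```

Request:
play_rows --targets '[57,9,1,-90,57,9,1,-90,57,9,1,-90,57,9,1,-90,57,9,1,-90,57,9,1,-90,57,9,1,-90,57,9,1,-90]'

```text
t: 1.53
tool_pos: [0.446, 0.0848, 0.2065]
orientation: [1.117, 2.936, 0.0]
force: [0.2, -0.7, 0.5]
opening: 0.0932
gripper_force: 0.0
```

```bash
python3 -c "
from h import *
to([.527,.337,.2],np.pi-.13)"
```

```text
move [10.71 24.22  0.66] roll -34.2 | tcp [0.446  0.0848 0.2065] yaw 2.414 tilt [ 7.e-04 -0.e+00 -1.e+00] q [ 0.07 -0.27  1.89 -0.    1.52 -0.77] F [ 0.17 -0.69  0.46] t 1.53 open 0.0932
```

Request:
play_rows --targets '[10.3,23.3,0.5,-34,10.3,23.3,0.5,-34,10.3,23.3,0.5,-34,10.3,23.3,0.5,-34,10.3,23.3,0.5,-34,10.3,23.3,0.5,-34,10.3,23.3,0.5,-34,10.3,23.3,0.5,-34]'

```text
t: 2.2
tool_pos: [0.5248, 0.3266, 0.1996]
orientation: [-0.216, -3.132, 0.002]
force: [0.1, -0.4, -0.1]
opening: 0.0928
gripper_force: 0.0
```

```bash
python3 -c "
from h import *
to([.527,.337,.066],np.pi-.13)
T=cam('top');S=cam('side')
to([.527,.337,.066],np.pi-.13)
save(S,'pics/s1.png',(150,230,350,400),3.5)"
```

```text
move [-0.11  1.07 13.36] roll -0.4 | tcp [0.5248 0.3266 0.1996] yaw 3.004 tilt [-2.4e-03 -9.0e-04 -1.0e+00] q [ 0.47  0.19  1.46  0.    1.5  -0.96] F [ 0.07 -0.37 -0.05] t 2.2 open 0.0928
move [-0.02  1.32 13.49] roll -0.6 | tcp [0.525 0.324 0.201] yaw 3.002 tilt [-9.e-04 -1.e-03 -1.e+00] q [ 0.47  0.19  1.46 -0.    1.5  -0.96] F [ 0.06 -0.18  0.69] t 2.3 open 0.093
```

View pics/s1.png

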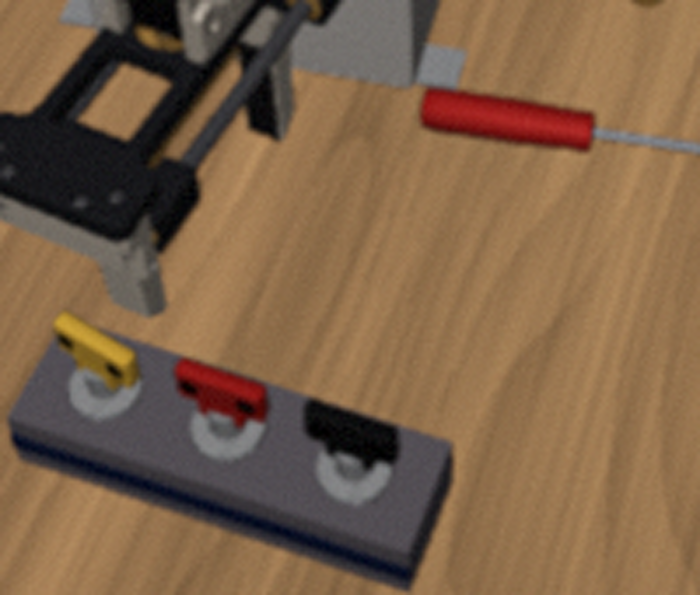

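The side crop shows the open gripper above the rack, with the three keys untouched and the red one in the middle. Next I'll centre the gripper and descend.

Request:
play_rows --targets '[0,1.3,4,-0.5,0,1.3,8,-0.5,0,1.3,10,-0.5,0,1.3,11.5,-0.5,0,1.3,12.5,-0.5,0,1.3,13.4,-0.5,0,1.3,13.4,-0.5,0,1.3,13.4,-0.5]' --grip 9.3

```text
t: 2.97
tool_pos: [0.5277, 0.337, 0.0684]
orientation: [0.208, 3.134, 0.001]
force: [-0.6, 0.3, 0.4]
opening: 0.0932
gripper_force: 0.0
```

```bash
python3 -c "
from h import *
to([.527,.337,.066],np.pi-.13)"
```

```text
move [ 0.07 -0.01  0.24] roll -0.1 | tcp [0.5277 0.337  0.0684] yaw 3.009 tilt [ 9.e-04  4.e-04 -1.e+00] q [ 0.49  0.31  1.56 -0.    1.27 -0.95] F [-0.61  0.31  0.44] t 2.97 open 0.0932
```

Request:
play_rows --targets '[0,0,0,0,0,0,0,0,0,0,0,0,0,0,0,0,0,0,0,0,0,0,0,0,0,0,0,0,0,0,0,0]' --grip 1.2 --grip_force 5

```text
t: 3.63
tool_pos: [0.5271, 0.3374, 0.0673]
orientation: [-0.207, -3.135, 0.0]
force: [-0.4, -0.3, 0.1]
opening: 0.0441
gripper_force: 0.0
```

Request:
play_rows --targets '[0,0,0,0,0,0,0,0,0,0,0,0,0,0,0,0]' --grip 0.5 --grip_force 30

```text
t: 3.97
tool_pos: [0.5272, 0.3374, 0.0674]
orientation: [-0.207, -3.135, 0.0]
force: [-0.2, 0.1, 0.6]
opening: 0.0176
gripper_force: 0.0
```

```bash
python3 -c "
from h import *
to([.527,.337,.066],np.pi-.13)"
```

```text
move [ 0.01 -0.04  0.14] roll -0.1 | tcp [0.5272 0.3374 0.0674] yaw 3.01 tilt [-1.e-04 -0.e+00 -1.e+00] q [ 0.49  0.31  1.56 -0.    1.27 -0.95] F [-0.16  0.13  0.58] t 3.97 open 0.0176
```

Request:
play_rows --targets '[0,0,0,0,0,0,0,0,0,0,0,0,0,0,0,0,0,0,0,0]'

```text
t: 4.38
tool_pos: [0.5272, 0.3374, 0.0674]
orientation: [-0.207, -3.135, 0.0]
force: [-0.1, 0.3, -0.3]
opening: 0.0096
gripper_force: 30.0
```

```bash
python3 -c "
from h import *
T=cam('top');S=cam('side')
to([.527,.337,.066],np.pi-.13); s=read_state(); print(s['gripper_force'],s['wrist_torque'])
save(S,'pics/s2.png',(180,290,320,400),5)"
```

```text
move [ 0.01 -0.04  0.14] roll -0.1 | tcp [0.5272 0.3374 0.0674] yaw 3.01 tilt [-0.  0. -1.] q [ 0.49  0.31  1.56  0.    1.27 -0.95] F [-0.13 -0.99 -0.27] t 4.48 open 0.0096
29.99683141708374 [ 0.07799309 -0.16290221  0.05376354]
```

View pics/s2.png

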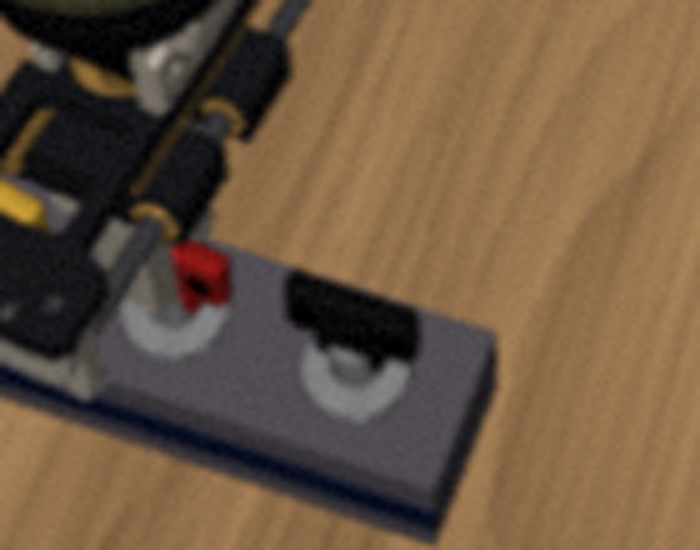

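The crop shows the red handle between the fingers, with the neighbouring keys clear of them. Next I'll lift straight up.

Request:
play_rows --targets '[0,0,-0.5,0,0,0,-2,0,0,0,-4.5,0,0,0,-8,0,0,0,-12,0,0,0,-15,0,0,0,-15,0]'

```text
t: 5.07
tool_pos: [0.5305, 0.3392, 0.2271]
orientation: [0.206, 3.124, 0.011]
force: [0.7, -1.0, 0.3]
opening: 0.01
gripper_force: 30.0
```

```bash
python3 -c "
from h import *
to([.571,-.045,.215],np.pi/2+.107+.785)"
```

```text
move [ -9.04 -37.56   1.02] roll 31.3 | tcp [0.5305 0.3392 0.2271] yaw 3.01 tilt [ 0.0113  0.006  -0.9999] q [ 0.49  0.19  1.4  -0.    1.53 -0.95] F [ 0.75 -0.95  0.33] t 5.07 open 0.01
```

Request:
play_rows --targets '[-9.0,-37.5,0.5,31,-9.0,-37.5,0.5,31,-9.0,-37.5,0.5,31,-9.0,-37.5,0.5,31,-9.0,-37.5,0.5,31,-9.0,-37.5,0.5,31,-9.0,-37.5,0.5,31,-9.0,-37.5,0.5,31]'

```text
t: 5.73
tool_pos: [0.5614, 0.004, 0.213]
orientation: [-1.037, -2.966, -0.0]
force: [0.6, -0.1, -0.8]
opening: 0.0095
gripper_force: 30.0
```

Request:
play_rows --targets '[0,0,0,0]'

```text
t: 5.82
tool_pos: [0.5618, -0.0013, 0.2128]
orientation: [1.045, 2.962, -0.005]
force: [0.2, -0.0, -1.4]
opening: 0.0097
gripper_force: 30.0
```

```bash
python3 -c "
from h import *
to([.571,-.045,.215],np.pi/2+.107+.785)"
```

```text
move [-3.46 -2.82 -0.21] roll 0.0 | tcp [ 0.5618 -0.0013  0.2128] yaw 2.463 tilt [-2.0e-04 -3.2e-03 -1.0e+00] q [-0.09  0.03  1.6  -0.    1.51 -0.98] F [ 0.2  -0.03 -1.4 ] t 5.82 open 0.0097
```

Request:
play_rows --targets '[-3.4,-2.8,0,0,-3.4,-2.8,0,0,-3.4,-2.8,0,0,-3.4,-2.8,0,0,-3.4,-2.8,0,0]'

```text
t: 6.23
tool_pos: [0.5707, -0.0361, 0.2129]
orientation: [-1.036, -2.965, -0.001]
force: [-0.3, 0.2, -1.6]
opening: 0.0099
gripper_force: 30.0
```

Run:
```python
from h import *
to([.571,-.045,.215])
T=cam('top');S=cam('side'); np.save('top1',T);np.save('side1',S)
to([.571,-.045,.215])
s=read_state(); x,y,z=s['tool_pos']
for c in(T,S): print(proj(c,[[x,y,z],[x,y,z-.0274],[x,y,z-.0474],[.571,-.045,.128]]).round(1).tolist())
a=cv2.resize(T['image'][110:260,240:370],None,fx=4,fy=4)[:600,:400]; b=cv2.resize(S['image'][90:240,190:320],None,fx=4,fy=4)[:600,:400]
a=cv2.resize(T['image'][135:235,255:355],None,fx=4,fy=4); b=cv2.resize(S['image'][110:210,210:310],None,fx=4,fy=4)
cv2.imwrite('pics/c3.png',np.hstack([a,b])[:,:,::-1])
```

```text
move [-0.58 -0.68 -0.21] roll 0 | tcp [ 0.5707 -0.0361  0.2129] yaw 2.47 tilt [-4.e-04  6.e-04 -1.e+00] q [-0.15  0.06  1.58  0.    1.51 -1.05] F [-0.27  0.19 -1.62] t 6.23 open 0.0099
move [-0.58 -0.7  -0.19] roll 0 | tcp [ 0.5708 -0.0359  0.2131] yaw 2.47 tilt [-1.e-04  3.e-04 -1.e+00] q [-0.15  0.06  1.58  0.    1.51 -1.05] F [-0.09 -0.19 -1.24] t 6.33 open 0.0099
[[302.5, 179.5], [302.2, 181.9], [301.9, 183.6], [305.7, 186.3]]
[[259.6, 137.9], [260.0, 148.8], [260.3, 156.5], [262.1, 167.7]]
```

View pics/c3.png

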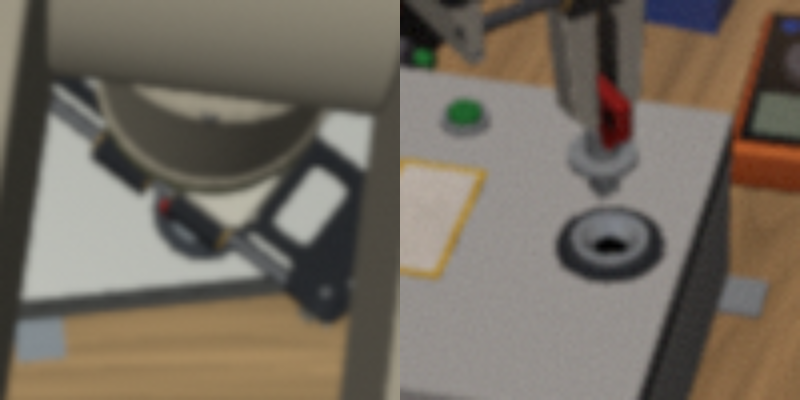

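Run:
```python
from fit import *
from scipy.optimize import least_squares
T=np.load("top.npy",allow_pickle=True).item(); S=np.load("side.npy",allow_pickle=True).item()
# radial edge search: fit circle (x,y,r) at z through max-gradient points along rays from centre
from scipy.ndimage import map_coordinates
for n,c,uv in(("top",T,(305.7,186.4)),("side",S,(262.3,168.5))):
    g=cv2.GaussianBlur(cv2.cvtColor(c["image"],cv2.COLOR_RGB2GRAY).astype(float),(0,0),.6)
    for z,rr,sgn,lab in((.128,(.017,.0245),-1,"light->dark"),(.120,(.0235,.032),1,"dark->door")):
        x,y,_=at_z(c,*uv,z)
        for it in range(4):
            P=[]; rs=np.linspace(*rr,60)
            for a in np.linspace(0,2*np.pi,72,endpoint=False):
                q=proj(c,np.c_[x+rs*np.cos(a),y+rs*np.sin(a),np.full(60,z)]); I=map_coordinates(g,[q[:,1],q[:,0]],order=3)
                d=np.gradient(I)*sgn; i=d.argmax()
                if 0<i<59 and d[i]>.6: P.append([x+rs[i]*np.cos(a),y+rs[i]*np.sin(a)])
            P=np.array(P); f=lambda p:np.hypot(P[:,0]-p[0],P[:,1]-p[1])-p[2]
            s=least_squares(f,[x,y,.02],loss="soft_l1",f_scale=.0007); x,y,r=s.x
        print(n,lab,len(P),"c",round(x,4),round(y,4),"r",round(r,4),"rms",np.sqrt(np.median(f(s.x)**2)).round(5))
```

```text
top light->dark 72 c 0.5711 -0.0452 r 0.0204 rms 0.00012
top dark->door 72 c 0.5713 -0.0455 r 0.0282 rms 0.00016
side light->dark 70 c 0.5696 -0.0402 r 0.0204 rms 0.00033
side dark->door 72 c 0.5714 -0.0453 r 0.0296 rms 0.00058
```

```bash
python3 -c "
from h import *
to([.5712,-.0453,.180])"
```

```text
move [-0.62 -0.71  3.31] roll 0 | tcp [ 0.5708 -0.0359  0.2131] yaw 2.47 tilt [-1.e-04  3.e-04 -1.e+00] q [-0.15  0.06  1.58  0.    1.51 -1.05] F [-0.09 -0.19 -1.24] t 6.33 open 0.0099
```

Request:
play_rows --targets '[-0.6,-0.7,0.5,0,-0.6,-0.7,2,0,-0.6,-0.7,2.5,0,-0.6,-0.7,2.5,0,-0.6,-0.7,2.5,0,-0.6,-0.7,2.5,0]'

```text
t: 6.83
tool_pos: [0.5714, -0.0463, 0.1886]
orientation: [1.036, 2.965, 0.0]
force: [-0.5, -0.6, -0.7]
opening: 0.0097
gripper_force: 30.0
```

```bash
python3 -c "
from h import *
to([.5712,-.0453,.180])"
```

```text
move [0.08 0.07 0.86] roll 0 | tcp [ 0.5714 -0.0463  0.1886] yaw 2.469 tilt [ 5.e-04 -0.e+00 -1.e+00] q [-0.17  0.07  1.6   0.    1.46 -1.07] F [-0.54 -0.64 -0.75] t 6.83 open 0.0097
```

Request:
play_rows --targets '[0.1,0.1,0.5,0,0.1,0.1,0.9,0,0.1,0.1,0.9,0,0.1,0.1,0.9,0]'

```text
t: 7.17
tool_pos: [0.5708, -0.0449, 0.1787]
orientation: [-1.036, -2.965, 0.0]
force: [0.7, -0.2, -1.5]
opening: 0.0093
gripper_force: 30.0
```

Run:
```python
from h import *
to([.5712,-.0453,.1665])
S=cam('side')
to([.5712,-.0453,.1665])
cv2.imwrite('pics/c4.png',cv2.resize(S['image'][130:190,220:300],None,fx=8,fy=8,interpolation=cv2.INTER_CUBIC)[:,:,::-1])
```

```text
move [-0.06 -0.01  1.22] roll 0 | tcp [ 0.5708 -0.0449  0.1787] yaw 2.469 tilt [-8.e-04  1.e-04 -1.e+00] q [-0.17  0.08  1.62  0.    1.45 -1.07] F [ 0.75 -0.22 -1.48] t 7.17 open 0.0093
move [-0.04 -0.01  1.25] roll 0 | tcp [ 0.571 -0.045  0.179] yaw 2.469 tilt [-3.e-04  0.e+00 -1.e+00] q [-0.17  0.08  1.62 -0.    1.45 -1.07] F [ 0.4  -1.06 -1.16] t 7.22 open 0.01
```

View pics/c4.png

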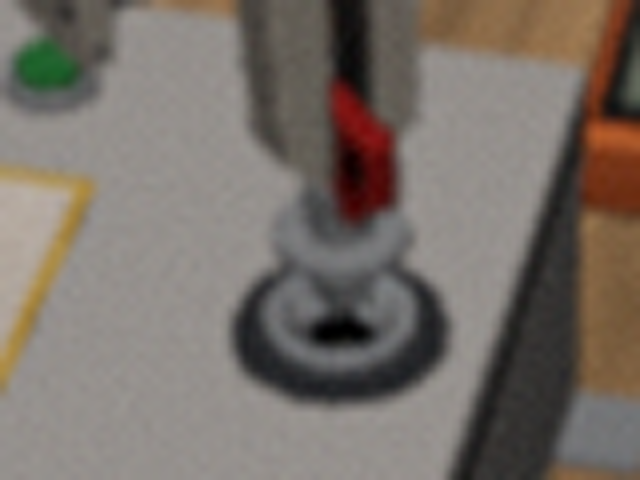

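Side crop: the shoulder disc (x≈341) is centred over the light rim (x≈340), and the tip is above the black socket. Next is a slow descent while watching the force.

Request:
play_rows --targets '[0,0,0.3,0,0,0,0.6,0,0,0,0.8,0,0,0,0.8,0]'

```text
t: 7.55
tool_pos: [0.5707, -0.0449, 0.1703]
orientation: [-1.037, -2.964, 0.0]
force: [-0.3, 0.3, -0.7]
opening: 0.0099
gripper_force: 30.0
```

Request:
play_rows --targets '[0,0,0.15,0,0,0,0.3,0,0,0,0.4,0,0,0,0.4,0]'

```text
t: 7.88
tool_pos: [0.5709, -0.045, 0.1668]
orientation: [-1.037, -2.965, 0.0]
force: [0.0, 0.2, -0.0]
opening: 0.0099
gripper_force: 30.0
```

```bash
python3 -c "
from h import *
to([.5712,-.0453,.165])"
```

```text
move [-0.04 -0.01  0.18] roll 0 | tcp [ 0.5709 -0.045   0.1668] yaw 2.469 tilt [-4.e-04  1.e-04 -1.e+00] q [-0.17  0.09  1.63  0.    1.43 -1.07] F [ 0.05  0.24 -0.04] t 7.88 open 0.0099
```

Request:
play_rows --targets '[0,0,0.1,0,0,0,0.2,0,0,0,0.2,0]'

```text
t: 8.13
tool_pos: [0.5711, -0.045, 0.165]
orientation: [-1.037, -2.966, -0.0]
force: [1.3, -0.2, -0.9]
opening: 0.01
gripper_force: 30.0
```

```bash
python3 -c "
from h import *
to([.5712,-.0453,.165])
a=[]
for i in range(4):
  cam('side'); s=read_state(); a.append(np.r_[s['force'],s['wrist_torque']])
print(np.round(a,2),np.mean(a,0).round(3))"
```

```text
move [-0.03 -0.02 -0.  ] roll 0 | tcp [ 0.5711 -0.045   0.165 ] yaw 2.469 tilt [-0.  0. -1.] q [-0.17  0.09  1.63  0.    1.42 -1.07] F [ 1.35 -0.23 -0.9 ] t 8.13 open 0.01
[[-0.81  0.43 -0.68 -0.   -0.17 -0.  ]
 [ 0.2  -0.25 -0.3   0.04 -0.21  0.02]
 [ 0.21 -0.24 -0.37  0.09 -0.15 -0.05]
 [ 0.61 -0.09 -0.54  0.04 -0.17  0.02]] [ 0.055 -0.041 -0.476  0.041 -0.177 -0.004]
```

Request:
play_rows --targets '[0,0,0.1,0,0,0,0.2,0,0,0,0.2,0,0,0,0.2,0]'

```text
t: 8.67
tool_pos: [0.5712, -0.0449, 0.1631]
orientation: [1.037, 2.965, 0.0]
force: [0.6, 1.1, -1.4]
opening: 0.0098
gripper_force: 30.0
```

```bash
cat > f.py <<'E'
from h import *
to([.5712,-.0453,.165])
a=[]
for i in range(4):
  cam('side'); s=read_state(); a.append(np.r_[s['force'],s['wrist_torque']])
print(np.mean(a,0).round(2))
E
python3 f.py
```

```text
move [-0.02 -0.04 -0.19] roll 0 | tcp [ 0.5712 -0.0449  0.1631] yaw 2.469 tilt [ 3.e-04  2.e-04 -1.e+00] q [-0.17  0.09  1.63  0.    1.42 -1.07] F [ 0.59  1.07 -1.45] t 8.67 open 0.0098
[ 1.23  1.17 -1.22  0.24 -0.41 -0.01]
```

Request:
play_rows --targets '[0,0,0.1,0,0,0,0.2,0,0,0,0.2,0,0,0,0.2,0]'

```text
t: 9.2
tool_pos: [0.5712, -0.0449, 0.1612]
orientation: [1.037, 2.965, 0.0]
force: [1.5, 0.0, -0.3]
opening: 0.0099
gripper_force: 30.0
```

```bash
python3 f.py
```

```text
move [-0.02 -0.03 -0.38] roll 0 | tcp [ 0.5712 -0.0449  0.1612] yaw 2.469 tilt [ 3.e-04  1.e-04 -1.e+00] q [-0.17  0.09  1.64  0.    1.41 -1.07] F [ 1.48  0.   -0.34] t 9.2 open 0.0099
[ 1.68  1.53  0.2   0.41 -0.5   0.03]
```

Run:
```python
from h import *
S=cam('side'); s=read_state(); x,y,z=s['tool_pos']
q=proj(S,[[x,y,z-.0274],[x,y,z-.0224],[x,y,.128],[x,y,.120]]); print(((q-[220,130]+.5)*8-.5).round(0).tolist())
cv2.imwrite('pics/c5.png',cv2.resize(S['image'][130:190,220:300],None,fx=8,fy=8,interpolation=cv2.INTER_CUBIC)[:,:,::-1])
```

```text
[[339.0, 288.0], [339.0, 274.0], [340.0, 305.0], [341.0, 328.0]]
```

View pics/c5.png

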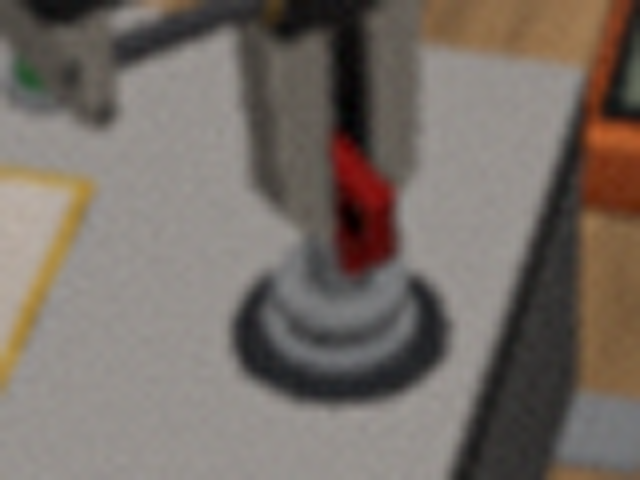

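The crop shows the shoulder about 5–6 mm above the rim, deeper than an unmatched key could rest. The push is almost nil, so the key has probably matched already. I'll ease the side force and go down gently.

Request:
play_rows --targets '[0,0.05,0,0,0,0.05,0.05,0,0,0.05,0.1,0,0,0.05,0.1,0]'

```text
t: 9.78
tool_pos: [0.5713, -0.0447, 0.1599]
orientation: [-1.037, -2.965, 0.0]
force: [1.0, 0.5, 0.3]
opening: 0.0098
gripper_force: 30.0
```

```bash
python3 f.py
```

```text
move [-0.03 -0.05 -0.51] roll 0 | tcp [ 0.5713 -0.0447  0.1599] yaw 2.469 tilt [-3.e-04 -1.e-04 -1.e+00] q [-0.17  0.09  1.64 -0.    1.41 -1.07] F [0.97 0.48 0.26] t 9.78 open 0.0098
[ 0.7   0.44 -0.19  0.15 -0.38 -0.02]
```

Request:
play_rows --targets '[-0.02,0.03,0.05,0,-0.02,0.03,0.1,0,-0.02,0.03,0.2,0,-0.02,0.03,0.2,0]'

```text
t: 10.32
tool_pos: [0.5715, -0.0446, 0.1577]
orientation: [-1.037, -2.965, 0.0]
force: [1.1, -0.3, -0.8]
opening: 0.0098
gripper_force: 30.0
```

```bash
python3 f.py
```

```text
move [-0.02 -0.08 -0.73] roll 0 | tcp [ 0.5715 -0.0446  0.1577] yaw 2.469 tilt [-6.e-04 -0.e+00 -1.e+00] q [-0.17  0.1   1.64 -0.    1.41 -1.07] F [ 1.12 -0.35 -0.83] t 10.32 open 0.0098
[ 0.19 -0.23 -1.52  0.02 -0.2   0.02]
```

Request:
play_rows --targets '[0,0,0.05,0,0,0,0.1,0,0,0,0.15,0,0,0,0.15,0]'

```text
t: 10.85
tool_pos: [0.5716, -0.0445, 0.1564]
orientation: [-1.037, -2.965, 0.0]
force: [-0.3, 0.3, -2.1]
opening: 0.0098
gripper_force: 30.0
```

Request:
play_rows --targets '[0,0,0.03,0,0,0,0.06,0,0,0,0.06,0]'

```text
t: 11.1
tool_pos: [0.5717, -0.0445, 0.156]
orientation: [-1.037, -2.966, 0.0]
force: [-0.3, -0.7, -1.0]
opening: 0.0098
gripper_force: 30.0
```

```bash
python3 f.py
```

```text
move [-0.01 -0.09 -0.9 ] roll 0 | tcp [ 0.5717 -0.0445  0.156 ] yaw 2.469 tilt [-1.e-04 -0.e+00 -1.e+00] q [-0.17  0.1   1.64 -0.    1.41 -1.07] F [-0.32 -0.65 -1.02] t 11.1 open 0.0098
[ 0.21 -0.35 -0.88 -0.07 -0.04  0.01]
```

Request:
play_rows --targets '[0,0,0.03,0,0,0,0.06,0,0,0,0.06,0,0,0,0.06,0]'

```text
t: 11.63
tool_pos: [0.5717, -0.0445, 0.1554]
orientation: [-1.037, -2.965, 0.0]
force: [-0.0, 0.2, -0.7]
opening: 0.0099
gripper_force: 30.0
```

```bash
python3 f.py
```

```text
move [-0.01 -0.09 -0.96] roll 0 | tcp [ 0.5717 -0.0445  0.1554] yaw 2.469 tilt [-1.e-04 -0.e+00 -1.e+00] q [-0.17  0.1   1.64 -0.    1.4  -1.07] F [-0.04  0.17 -0.71] t 11.63 open 0.0099
[-0.46  0.13 -1.22 -0.02 -0.04 -0.01]
```

Request:
play_rows --targets '[0,0,0.02,0,0,0,0.05,0,0,0,0.05,0,0,0,0.05,0]'

```text
t: 12.17
tool_pos: [0.5718, -0.0445, 0.1553]
orientation: [1.037, 2.965, -0.0]
force: [-2.0, 0.1, 3.5]
opening: 0.0097
gripper_force: 30.0
```

```bash
python3 f.py
```

```text
move [ 0.   -0.1  -0.97] roll 0 | tcp [ 0.5718 -0.0445  0.1553] yaw 2.469 tilt [ 3.e-04 -1.e-04 -1.e+00] q [-0.17  0.1   1.64 -0.    1.4  -1.07] F [-1.97  0.11  3.45] t 12.17 open 0.0097
[-2.79 -0.48  4.38  0.    0.48  0.02]
```

The key seats at TCP z 0.1553, exactly the expected height, with about 5 N on the shoulder. Next I'll turn clockwise (positive roll) gently, watching the torque.

Request:
play_rows --targets '[0,0,0,3,0,0,0,6,0,0,0,10,0,0,0,14,0,0,0,18,0,0,0,18]'

```text
t: 12.87
tool_pos: [0.5716, -0.0448, 0.1553]
orientation: [1.494, 2.763, -0.001]
force: [-4.4, -1.8, 7.1]
opening: 0.0101
gripper_force: 30.0
```

```bash
python3 f.py
```

```text
move [-0.02 -0.06 -0.97] roll 0 | tcp [ 0.5716 -0.0448  0.1553] yaw 2.15 tilt [-2.e-04 -5.e-04 -1.e+00] q [-0.17  0.1   1.64 -0.    1.4  -0.75] F [-4.42 -1.76  7.13] t 12.87 open 0.0101
[-4.51 -1.09  6.11 -0.24  0.8   0.05]
```

Request:
play_rows --targets '[0.02,-0.02,-0.02,4,0.02,-0.02,-0.02,8,0.02,-0.02,-0.02,12,0.02,-0.02,-0.02,16,0.02,-0.02,-0.02,20,0.02,-0.02,-0.02,24,0.02,-0.02,-0.02,24]'

```text
t: 13.65
tool_pos: [0.5711, -0.045, 0.1554]
orientation: [-2.036, -2.392, 0.002]
force: [-5.5, -2.7, 6.6]
opening: 0.0099
gripper_force: 30.0
```

```bash
python3 f.py
```

```text
move [-0.04  0.01 -0.96] roll 0 | tcp [ 0.5711 -0.045   0.1554] yaw 1.731 tilt [-8.e-04 -9.e-04 -1.e+00] q [-0.17  0.1   1.64 -0.    1.4  -0.33] F [-5.54 -2.7   6.56] t 13.65 open 0.0099
[-4.98 -1.74  6.31 -0.45  1.    0.06]
```

Request:
play_rows --targets '[-0.01,-0.03,-0.01,4,-0.01,-0.03,-0.01,8,-0.01,-0.03,-0.01,12,-0.01,-0.03,-0.01,16,-0.01,-0.03,-0.01,20,-0.01,-0.03,-0.01,24,-0.01,-0.03,-0.01,24]'

```text
t: 14.43
tool_pos: [0.5705, -0.0449, 0.1553]
orientation: [-2.489, -1.916, 0.003]
force: [-6.6, -1.9, 6.7]
opening: 0.0098
gripper_force: 30.0
```

```bash
python3 f.py
```

```text
move [-0.02  0.08 -0.97] roll 0 | tcp [ 0.5705 -0.0449  0.1553] yaw 1.312 tilt [-1.6e-03 -6.0e-04 -1.0e+00] q [-0.17  0.1   1.64 -0.    1.41  0.09] F [-6.58 -1.91  6.67] t 14.43 open 0.0098
[-6.48 -1.78  6.65 -0.31  1.29  0.05]
```

Request:
play_rows --targets '[-0.02,-0.05,-0.02,0,-0.02,-0.05,-0.02,3,-0.02,-0.05,-0.02,6,-0.02,-0.05,-0.02,9,-0.02,-0.05,-0.02,12,-0.02,-0.05,-0.02,12]'

```text
t: 15.13
tool_pos: [0.5701, -0.0449, 0.1554]
orientation: [-2.674, -1.647, 0.002]
force: [-5.0, -0.6, 5.1]
opening: 0.0099
gripper_force: 30.0
```

```bash
python3 f.py
```

```text
move [ 0.01  0.12 -0.96] roll 0 | tcp [ 0.5701 -0.0449  0.1554] yaw 1.104 tilt [-1.3e-03 -3.0e-04 -1.0e+00] q [-0.17  0.09  1.64 -0.    1.4   0.3 ] F [-5.03 -0.64  5.12] t 15.13 open 0.0099
[-5.45 -1.38  5.64 -0.25  1.09  0.08]
```

Request:
play_rows --targets '[-0.02,-0.03,0,2,-0.02,-0.03,0,4,-0.02,-0.03,0,6,-0.02,-0.03,0,6]'

```text
t: 15.67
tool_pos: [0.5698, -0.0448, 0.1553]
orientation: [-2.756, -1.508, 0.001]
force: [-5.5, -1.3, 4.4]
opening: 0.0098
gripper_force: 30.0
```

```bash
python3 f.py
```

```text
move [ 0.03  0.14 -0.97] roll 0 | tcp [ 0.5698 -0.0448  0.1553] yaw 1.001 tilt [-1.e-03 -2.e-04 -1.e+00] q [-0.17  0.09  1.65 -0.    1.4   0.4 ] F [-5.53 -1.34  4.4 ] t 15.67 open 0.0098
[-5.04 -1.02  5.04 -0.21  1.05  0.09]
```

Request:
play_rows --targets '[0,-0.02,0,2,0,-0.02,0,4,0,-0.02,0,4]'

```text
t: 16.12
tool_pos: [0.5698, -0.0447, 0.1554]
orientation: [-2.806, -1.412, 0.001]
force: [-5.0, -1.8, 4.7]
opening: 0.0099
gripper_force: 30.0
```

Request:
play_rows --targets '[0,-0.02,0,2,0,-0.02,0,4,0,-0.02,0,4]'

```text
t: 16.37
tool_pos: [0.5696, -0.0446, 0.1553]
orientation: [-2.854, -1.314, 0.001]
force: [-5.0, -1.1, 5.8]
opening: 0.0097
gripper_force: 30.0
```

```bash
python3 f.py
```

```text
move [ 0.05  0.16 -0.97] roll 0 | tcp [ 0.5696 -0.0446  0.1553] yaw 0.863 tilt [-7.e-04 -2.e-04 -1.e+00] q [-0.17  0.09  1.65 -0.    1.4   0.54] F [-4.97 -1.14  5.76] t 16.37 open 0.0097
[-5.08 -1.76  4.64 -0.29  1.02  0.1 ]
```

Request:
play_rows --targets '[0,-0.01,0,2,0,-0.01,0,4,0,-0.01,0,4]'

```text
t: 16.82
tool_pos: [0.5696, -0.0445, 0.1554]
orientation: [-2.898, -1.214, 0.001]
force: [-5.5, -1.6, 4.2]
opening: 0.0098
gripper_force: 30.0
```

```bash
python3 f.py
```

```text
move [ 0.06  0.17 -0.96] roll 0 | tcp [ 0.5696 -0.0445  0.1554] yaw 0.793 tilt [-6.e-04 -2.e-04 -1.e+00] q [-0.17  0.09  1.65 -0.    1.4   0.61] F [-5.5  -1.62  4.22] t 16.82 open 0.0098
[-5.45 -1.28  4.58 -0.28  1.03  0.21]
```

Torque rose from 0.10 to 0.21 N m at 96° of turn. That is more than the lock's friction, so it is on its stop. I'll back off to mid-play, ease the pressure and draw the key straight out.

Request:
play_rows --targets '[0,0,0,-3,0,0,-0.03,-6,0,0,-0.05,-9,0,0,-0.05,-9]'

```text
t: 17.35
tool_pos: [0.5699, -0.0445, 0.1554]
orientation: [2.79, 1.443, -0.0]
force: [-1.2, -1.5, -0.6]
opening: 0.0098
gripper_force: 30.0
```

```bash
python3 f.py
```

```text
move [ 0.01  0.15 -0.96] roll 0 | tcp [ 0.5699 -0.0445  0.1554] yaw 0.955 tilt [-1.e-04 -1.e-04 -1.e+00] q [-0.17  0.09  1.65 -0.    1.4   0.45] F [-1.25 -1.51 -0.58] t 17.35 open 0.0098
[-0.98 -1.88 -1.34 -0.41  0.22  0.02]
```

Request:
play_rows --targets '[-0.02,0,-0.1,0,-0.02,0,-0.4,0,-0.02,0,-0.8,0,-0.02,0,-1.2,0]'

```text
t: 17.88
tool_pos: [0.57, -0.0444, 0.1684]
orientation: [-2.793, -1.437, -0.001]
force: [0.2, -0.5, -1.1]
opening: 0.0096
gripper_force: 30.0
```

```bash
python3 f.py
```

```text
move [-0.    0.16  0.34] roll 0 | tcp [ 0.57   -0.0444  0.1684] yaw 0.95 tilt [ 4.e-04  4.e-04 -1.e+00] q [-0.17  0.08  1.63  0.    1.43  0.45] F [ 0.21 -0.54 -1.12] t 17.88 open 0.0096
[ 0.36 -0.11 -0.66 -0.02 -0.02  0.03]
```

Request:
play_rows --targets '[0,0,-2,0,0,0,-4.8,0,0,0,-5,0]'

```text
t: 18.33
tool_pos: [0.572, -0.0448, 0.2232]
orientation: [2.79, 1.436, 0.009]
force: [-0.0, 0.8, 0.6]
opening: 0.0095
gripper_force: 30.0
```

```bash
python3 -c "
from h import *
to([.5272,.3374,.2],3.01)
S=cam('side')
save(S,'pics/s6.png',(200,100,300,190),6)"
```

```text
move [ 28.49 -25.88   2.25] roll -118.0 | tcp [ 0.572  -0.0448  0.2232] yaw 0.951 tilt [ 0.0068 -0.001  -1.    ] q [-0.17  0.05  1.56  0.    1.52  0.45] F [-0.    0.78  0.58] t 18.33 open 0.0095
```

View pics/s6.png

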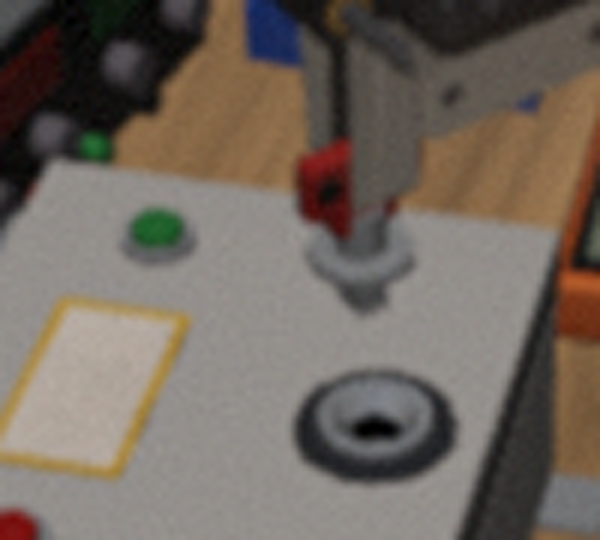

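The key is out of the lock and upright in the hand. I'll carry it back to the rack.

Request:
play_rows --targets '[28.5,-25.8,0.3,-118,28.5,-25.8,0.3,-118,28.5,-25.8,0.3,-118,28.5,-25.8,0.3,-118,28.5,-25.8,0.3,-118,28.5,-25.8,0.3,-118,28.5,-25.8,0.3,-118,28.5,-25.8,0.3,-118]'

```text
t: 19.05
tool_pos: [0.5303, 0.2885, 0.214]
orientation: [-1.754, -2.606, 0.001]
force: [1.5, -0.4, 0.2]
opening: 0.0095
gripper_force: 30.0
```

```bash
python3 -c "
from h import *
to([.5272,.3374,.2],3.01)"
```

```text
move [4.65 1.55 1.4 ] roll -60.4 | tcp [0.5303 0.2885 0.214 ] yaw 1.957 tilt [-1.e-03 -4.e-04 -1.e+00] q [0.41 0.14 1.48 0.   1.52 0.03] F [ 1.46 -0.39  0.19] t 19.05 open 0.0095
```

Request:
play_rows --targets '[4.1,1.5,1,-59,4.1,1.5,1,-59,4.1,1.5,1,-59,4.1,1.5,1,-59,4.1,1.5,1,-59,4.1,1.5,1,-59,4.1,1.5,1,-59,4.1,1.5,1,-59]'

```text
t: 19.72
tool_pos: [0.5296, 0.3301, 0.2037]
orientation: [-0.29, -3.127, 0.001]
force: [0.8, 0.6, -0.8]
opening: 0.0097
gripper_force: 30.0
```

Request:
play_rows --targets '[0,0,0,-1,0,0,0,-1,0,0,0,-1]'

```text
t: 19.97
tool_pos: [0.5299, 0.3301, 0.2046]
orientation: [-0.279, -3.128, 0.001]
force: [0.3, -0.7, -1.1]
opening: 0.0099
gripper_force: 30.0
```

```bash
python3 -c "
from h import *
to([.5272,.3374,.1],3.01)"
```

```text
move [ 0.39  0.68 10.46] roll -2.6 | tcp [0.5299 0.3301 0.2046] yaw 2.964 tilt [-8.e-04 -4.e-04 -1.e+00] q [ 0.47  0.2   1.43  0.    1.51 -0.92] F [ 0.3  -0.69 -1.09] t 19.97 open 0.0099
```

Request:
play_rows --targets '[0.4,0.7,2,-2.6,0.4,0.7,5,-2.6,0.4,0.7,8,-2.6,0.4,0.7,10,-2.6,0.4,0.7,10.4,-2.6,0.4,0.7,10.4,-2.6,0.4,0.7,10.4,-2.6]'

```text
t: 20.55
tool_pos: [0.5279, 0.338, 0.1024]
orientation: [0.204, 3.134, 0.001]
force: [0.3, 0.6, -0.2]
opening: 0.0096
gripper_force: 30.0
```

```bash
python3 -c "
from h import *
to([.5272,.3374,.0674],3.01)
for i in range(2): cam('side')
to([.5272,.3374,.0674],3.01)"
```

```text
move [ 0.07 -0.07  3.5 ] roll 0.1 | tcp [0.5279 0.338  0.1024] yaw 3.012 tilt [ 9.e-04  5.e-04 -1.e+00] q [ 0.49  0.28  1.53  0.    1.33 -0.95] F [ 0.32  0.57 -0.24] t 20.55 open 0.0096
move [ 0.16 -0.14  3.65] roll 0.1 | tcp [0.5289 0.3385 0.1039] yaw 3.012 tilt [ 0.0034  0.0018 -1.    ] q [ 0.49  0.28  1.53  0.    1.33 -0.95] F [ 0.53  0.94 -0.83] t 20.65 open 0.0096
```

Request:
play_rows --targets '[0.1,-0.1,0,0,0.1,-0.1,0.6,0,0.1,-0.1,1.2,0,0.1,-0.1,1.8,0,0.1,-0.1,2.2,0,0.1,-0.1,2.2,0]'

```text
t: 21.15
tool_pos: [0.5254, 0.3365, 0.0775]
orientation: [-0.201, -3.133, 0.002]
force: [0.5, 0.1, -0.8]
opening: 0.0098
gripper_force: 30.0
```

```bash
sed -i 's/^to.*/to([.5272,.3374,.0674],3.01)/' f.py; python3 f.py
```

```text
move [-0.16  0.12  1.01] roll 0.2 | tcp [0.5254 0.3365 0.0775] yaw 3.013 tilt [-0.002 -0.001 -1.   ] q [ 0.49  0.3   1.56  0.    1.29 -0.96] F [ 0.51  0.06 -0.83] t 21.15 open 0.0098
[ 0.05  0.11 -0.77  0.07 -0.18  0.02]
```

Request:
play_rows --targets '[-0.05,0.05,0.2,0,-0.05,0.05,0.4,0,-0.05,0.05,0.6,0,-0.05,0.05,0.7,0,-0.05,0.05,0.7,0]'

```text
t: 21.77
tool_pos: [0.5266, 0.3372, 0.0718]
orientation: [-0.201, -3.135, 0.001]
force: [0.6, 1.2, -2.2]
opening: 0.0097
gripper_force: 30.0
```

```bash
python3 f.py
```

```text
move [-0.06  0.03  0.44] roll 0.2 | tcp [0.5266 0.3372 0.0718] yaw 3.013 tilt [-6.e-04 -4.e-04 -1.e+00] q [ 0.49  0.31  1.56 -0.    1.28 -0.95] F [ 0.57  1.22 -2.19] t 21.77 open 0.0097
[-0.32  0.03 -0.53  0.04 -0.12  0.  ]
```

Request:
play_rows --targets '[0,0,0.1,0,0,0,0.2,0,0,0,0.3,0,0,0,0.4,0,0,0,0.4,0,0,0,0.4,0]'

```text
t: 22.47
tool_pos: [0.5267, 0.3373, 0.0682]
orientation: [-0.201, -3.135, 0.0]
force: [0.2, 0.3, -1.7]
opening: 0.01
gripper_force: 30.0
```

```bash
python3 f.py
```

```text
move [-0.04  0.02  0.08] roll 0.2 | tcp [0.5267 0.3373 0.0682] yaw 3.013 tilt [-2.e-04 -1.e-04 -1.e+00] q [ 0.49  0.31  1.56  0.    1.27 -0.95] F [ 0.19  0.25 -1.68] t 22.47 open 0.01
[ 0.34 -0.09 -0.92  0.08 -0.15 -0.  ]
```

Now 0.8 mm more to seat.

Request:
play_rows --targets '[0,0,0.04,0,0,0,0.08,0,0,0,0.1,0,0,0,0.1,0]'

```text
t: 23.0
tool_pos: [0.5269, 0.3374, 0.0674]
orientation: [0.201, 3.135, 0.0]
force: [-0.3, -0.2, -0.5]
opening: 0.0101
gripper_force: 30.0
```

```bash
python3 f.py
```

```text
move [-0.03  0.01  0.  ] roll 0.2 | tcp [0.5269 0.3374 0.0674] yaw 3.013 tilt [ 1.e-04  1.e-04 -1.e+00] q [ 0.49  0.31  1.56  0.    1.27 -0.95] F [-0.26 -0.22 -0.48] t 23.0 open 0.0101
[-0.04  0.41 -0.05  0.   -0.08  0.01]
```

Request:
play_rows --targets '[0,0,0.02,0,0,0,0.02,0]' --grip_force 5

```text
t: 23.37
tool_pos: [0.5269, 0.3374, 0.0674]
orientation: [0.201, 3.135, 0.0]
force: [-0.5, -0.9, 2.5]
opening: 0.0098
gripper_force: 5.0
```

Request:
play_rows --targets '[0,0,0,0,0,0,0,0,0,0,0,0,0,0,0,0,0,0,0,0,0,0,0,0,0,0,0,0,0,0,0,0]' --grip 6

```text
t: 24.03
tool_pos: [0.5268, 0.3373, 0.0671]
orientation: [-0.201, -3.135, 0.0]
force: [-0.0, 0.2, -0.5]
opening: 0.0576
gripper_force: 0.0
```

Request:
play_rows --targets '[0,0,-0.5,0,0,0,-2,0,0,0,-5,0,0,0,-9,0,0,0,-13,0,0,0,-17,0,0,0,-20,0,0,0,-20,0]'

```text
t: 24.7
tool_pos: [0.5297, 0.3389, 0.2772]
orientation: [0.201, 3.124, 0.011]
force: [0.5, -0.2, 1.4]
opening: 0.0601
gripper_force: 0.0
```

```bash
python3 -c "
from h import *
to([.45,.1,.26])"
```

```text
move [  4.87 -24.73   1.47] roll 0 | tcp [0.5297 0.3389 0.2772] yaw 3.013 tilt [ 0.0119  0.0063 -0.9999] q [ 0.49  0.18  1.33  0.    1.62 -0.95] F [ 0.49 -0.16  1.36] t 24.7 open 0.0601
```

Clear of the key. I'll retreat sideways and take one final look.

Request:
play_rows --targets '[5,-20,0,0,5,-20,0,0,5,-20,0,0,5,-20,0,0,5,-20,0,0,5,-20,0,0,5,-20,0,0,5,-20,0,0]'

```text
t: 25.37
tool_pos: [0.452, 0.1455, 0.2676]
orientation: [0.203, 3.134, 0.001]
force: [0.4, 0.5, -0.6]
opening: 0.0602
gripper_force: 0.0
```

Run:
```python
from fk import *
T=cam('top');S=cam('side')
fitkey(T,S,.064,(125,195,160,232),(190,325,235,365),((.02,1),))
a=cv2.resize(S['image'][300:400,150:285],None,fx=3,fy=3); b=cv2.resize(T['image'][160:265,120:180],(172,300))
cv2.imwrite('pics/end.png',np.hstack([a,b])[:,:,::-1])
```

```text
0.0 328.2166666666667fk.py:6: RuntimeWarning: Mean of empty slice.
  v,u=np.nonzero(mt>.5); x,y,_=at_z(T,u.mean(),v.mean(),z0+.014)
  ret = ret.dtype.type(ret / rcount)
fit.py:12: RuntimeWarning: invalid value encountered in cast
  u0,v0=np.floor(q.min(0)).astype(int)-2; w,hh=(np.ceil(q.max(0)).astype(int)+3-[u0,v0])
fit.py:13: RuntimeWarning: invalid value encountered in cast
  big=np.zeros((hh*S,w*S),np.uint8); cv2.fillConvexPoly(big,np.round((h-[u0,v0]+.5)*S-.5).astype(np.int32),255)
fit.py:14: RuntimeWarning: overflow encountered in scalar add
  a[v0:v0+hh,u0:u0+w]=cv2.resize(big,(int(w),int(hh)),interpolation=cv2.INTER_AREA)/255.; return a
Traceback (most recent call last):
  File "fk.py", line 8, in fitkey
    best=min((minimize(cost,[x,y,a],args=(w,),method="Nelder-Mead",options=dict(initial_simplex=np.array([x,y,a])+np.array([[0,0,0],[.004,0,0],[0,.004,0],[0,0,.15]]))) for a in(-.3,-.1,.1)),key=lambda r:r.fun)
  File "fk.py", line 8, in <genexpr>
    best=min((minimize(cost,[x,y,a],args=(w,),method="Nelder-Mead",options=dict(initial_simplex=np.array([x,y,a])+np.array([[0,0,0],[.004,0,0],[0,.004,0],[0,0,.15]]))) for a in(-.3,-.1,.1)),key=lambda r:r.fun)
              ~~~~~~~~^^^^^^^^^^^^^^^^^^^^^^^^^^^^^^^^^^^^^^^^^^^^^^^^^^^^^^^^^^^^^^^^^^^^^^^^^^^^^^^^^^^^^^^^^^^^^^^^^^^^^^^^^^^^^^^^^^^^^^^^^^^^^^^^^^^^^^^^^^^^^^^^^
  File "fk.py", line 5, in cost
    def cost(p,w=(1,1)): return w[0]*((bl(hull(T,handle(p[0],p[1],p[2],z0)))-mt)**2).sum()/mt.sum()+w[1]*((bl(hull(S,handle(p[0],p[1],p[2],z0)))-ms)**2).sum()/ms.sum()
                                          ~~~~^^^^^^^^^^^^^^^^^^^^^^^^^^^^^
  File "fit.py", line 14, in hull
    a[v0:v0+hh,u0:u0+w]=cv2.resize(big,(int(w),int(hh)),interpolation=cv2.INTER_AREA)/255.; return a
    ~^^^^^^^^^^^^^^^^^^
ValueError: could not broadcast input array from shape (5,5) into shape (0,0)
```

The arm hides the key from the top camera. I'll compare the side view with the first picture and use the last view on it.

Run:
```python
from fit import *
S=cam('side'); S0=np.load("side.npy",allow_pickle=True).item(); bx=(190,325,235,365)
for c in(S0,S):
    m=redmask(c,bx); v,u=np.mgrid[:420,:560]; print(m.sum().round(1),(u*m).sum()/m.sum(),(v*m).sum()/m.sum())
cv2.imwrite('pics/end.png',np.hstack([cv2.resize(c['image'][300:400,150:285],(400,300)) for c in(S0,S)])[:,:,::-1])
```

```text
324.4 213.53144589456377 337.8718014592539
329.1 213.69931628260315 337.86462395543174
```

View pics/end.png

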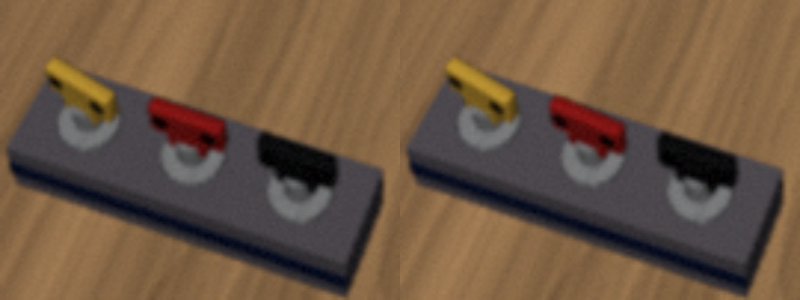

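Before (left) and after (right) are the same: the red key stands fully down in its hole and its neighbours have not moved. I'm handing in.

```bash
python3 -c "
from h import *
print(workorder.close_job())"
```

```text
the job is handed in; nothing more can be done
None
```

The job is handed in, with no verdict shown: the red key seated under light pressure, the lock turned clockwise until the torque rose at its stop (0.21 N m), and the key is back fully down in its own rack hole. It found the socket at its first angle, so the back-and-forth search wasn't needed.

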